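# Slide the steel strip out to the gauge needle and hold it

## Task

Lift the yellow hook-on end stop straight up off its two pins and put it down on the bare table, at least a hand's width clear of the blue block. Then slide the flat steel strip along the block, without lifting it off or letting it tip, until its overhanging end lines up with the red needle that points across its path from the gauge. Finish while still holding the strip there, flat on the block and straight along it: it would tip off if let go; leave the other things on the table alone.

Things in the scene. Friction and masses are not known exactly. Their poses are not given: they have to be found in the camera images.
- rest_block: blue steel block, fixed to the table, 100 (x) x 190 (y) x 60 mm high (z), flat top. Origin: centre of its underside, on the table. 'Outward' is its +y. From its outer (+y) end face stand two level pins, 8 mm thick, 48 mm apart (x = -24 and +24 mm), axes 36 mm above the table, 20 mm long to a 14 mm round head that ends 23 mm from the face
- block_edge (a point): middle of the upper outer edge of the blue block (block frame x = 0, y = +95 mm, z = 60 mm), over which the strip is slid
- end_stop: yellow end stop, loose, 0.25 kg: plate 80 (x) x 17 (y) x 69 mm with a 26 x 17 mm tab on top, 114 mm high in all. Two slots 12 mm wide, 24 mm deep, open below, hang over the block's pins. Hung, it is parallel to the block, its underside 16 mm above the table; it must rise 26 mm to clear the pins. Origin: centre of its underside, on which it stands if set down level. Mass varies 0.17 to 0.33 kg
- stop_tab (a point): centre of the tab's upper part on the yellow stop, 100 mm above its underside; the tab is free for a grasp from 73 to 114 mm above the underside
- steel_strip: flat bright steel strip, loose, 30 (x) x 155 (y) x 10 mm (z), 0.25 to 0.5 kg, its mass centre in its middle, lying on top of the block along the block's y, its outer end about 20 mm short of the block's outer edge, behind the stop. Origin: centre of its underside; its +y end is the outer end
- strip_tip (a point): middle of the upper edge of the strip's outer (+y) end, 77.5 mm from the strip's centre, 10 mm above its underside
- gauge: surface gauge, fixed to the table: dark round base 60 mm across, steel post 88 mm high, red needle that points level along -x of its own frame (parallel to the block's x axis) from the post towards the strip's path. Origin: centre of its underside; axes parallel to the block's
- needle_tip (a point): tip of the gauge's red needle, 70 mm above the table (level with the strip's upper face), about 30 mm to the +x side of the block's middle line, 92 to 112 mm outward of the block's edge; the strip passes it with about 15 mm to spare and must not touch it
- tape_measure: yellow and black tape measure, 64 x 83 x 32 mm, a bystander; origin: centre of its underside
- square_tube: offcut of square steel tube, 40 x 110 x 40 mm, a bystander; origin: centre of its underside
- paint_marker: white and green paint marker, 17 x 135 x 16 mm, a bystander; origin: centre of its underside
Things that resemble listed ones, but are neither listed nor needed, are in the scene too. Of the things shaped like the end_stop, the yellow one is meant.

How it is judged (in metres and radians):
On the way, in this order (a step that is already met when the one before it is completed fails the run):
1. the yellow stop is lifted up off its pins by the gripper (height (world z) of end_stop above 0.045 m and contact force between end_stop and the fingers above 0.5 N and contact force between end_stop and rest_block below 0.1 N), for 0.1 s.
2. the yellow stop lies or stands on the table, let go, at least 80 mm from the block's outer edge (height (world z) of end_stop below 0.05 m and horizontal distance between end_stop and block_edge above 0.08 m and contact force between end_stop and rest_block below 0.1 N and contact force between end_stop and steel_strip below 0.1 N and contact force between end_stop and gauge below 0.1 N and contact force between end_stop and the fingers below 0.1 N and linear speed of end_stop below 0.03 m/s), for 0.2 s.
At the end, for the whole second after the job is handed in: strip end within 6 mm of the needle along the block; strip flat (5 mm, 0.06 rad), within 15 mm of the middle line and 0.1 rad of the block, still, held by the fingers (over 0.5 N), off the gauge; stop let go on the table, 80 mm or more from the block edge, touching no block, strip or gauge (all of step 2 and y of strip_tip in the frame of needle_tip between -0.006 and 0.006 m and z of steel_strip in the frame of rest_block between 0.056 and 0.065 m and angle between steel_strip's own z axis and vertical below 0.06 rad and x of steel_strip in the frame of rest_block between -0.015 and 0.015 m and angle between the y axis of steel_strip and the y axis of rest_block, either way round below 0.1 rad and contact force between steel_strip and the fingers above 0.5 N and contact force between steel_strip and gauge below 0.2 N and linear speed of steel_strip below 0.01 m/s); the arm keeps its last pose, push and grip.
It fails at once if the strip is lifted more than 15 mm off the block (z of steel_strip in the frame of rest_block above 0.075 m).
It fails at once if the strip tips by more than 0.25 rad or falls off the block (angle between steel_strip's own z axis and vertical above 0.25 rad or z of steel_strip in the frame of rest_block below 0.04 m).
It fails at once if the tape measure, the square tube or the paint marker is moved more than 25 mm (distance of any of tape_measure, square_tube, paint_marker from where it was at the start of the episode above 0.025 m).
It also fails if it takes over 48 s, if anything falls off the work surface, if the arm or the gripper's body presses on something with over 40 N, if the wrist force passes 120 N, or if a joint passes its speed limit or range.

## Robot

A 6-joint arm with a two-finger parallel gripper is mounted at the origin on a cart in front of the work surface, level with it; the furniture and walls round the work are solid. World frame = base frame: x ahead of the robot, y to its left, z up, the work surface at z = 0. Lengths are in m, angles in degrees, forces in N, time in s.
With the tool pointing down it reaches from about 0.3 to 0.75 m from the base axis. Payload 8.5 kg.
Tool frame: the origin (TCP) lies at the very end of the fingers, on their centre line; the grasp point (between the pads) lies 19 mm behind it; z points along the fingers, y is the line along which they close (so a half turn about z gives the same grasp; the last joint's range is limited). The gripper opens to 85 mm and grips with 20 to 120 N. Pads are 22 mm wide; open, the fingers measure 114 mm over their backs; the gripper's body (76 mm by 85 mm) begins 54 mm behind the grasp point. The pads swing forward as they close: fully open they stand 13 mm farther back than shut.
Start: joints at [-81.091, 21.807, 74.336, -0, 83.858, -12.336], TCP at [0.199, -0.513, 0.231] pointing down, gripper open.
Joint ranges: [-178.18, 178.18], [-50.72, 133.34], [12.68, 142.11], [-81.47, 261.47], [9.98, 163.14], [-165.26, 165.26]. Speed limits (degrees/s): [136.94, 136.94, 180, 180, 180, 180].

## Interface

Orientations are given as a 3x3 rotation matrix whose columns are the frame's x, y, z axes.
In Python, from rig import env, optics, spotter gives the robot as it stands.
- The arm moves only by the shell command python3 -m crank 'ROWS' [FORCE]. ROWS is JSON, one flat list of numbers, 5 for each row, row after row: the finger opening in cm, from 0 to 8.54, then the shift along the tool's x, y, z in cm, then the turn about the tool's z in rad. A call has exactly 8 rows; each row shifts and turns the commanded pose from where the row before left it, along the tool's axes as they then stand; what a row does not reach is not made up. A row lasts 1/12 s, in which the tool goes at most 41.7 mm and 7.16 degrees, less where a joint would pass 70% of its speed; a pose out of reach is approached as far as the arm can. A call is refused whole if a number of a shift passes 4.17 or a number of a turn 0.125, either way. A call with a gripper value outside its range is refused whole. The fingers move at their own pace and stop on an object; FORCE is the grip in N (left out, the last holds). Time passes only in rows, so rows that do not move let the fingers close, or fill a call up. It gives the time, the measured TCP pose, the force, the opening and the grip force at its end, in the units of the state.
- env.observe(): the state, without advancing time (a new reading comes with each control period).
- optics.get_image(name): name is "scene" or "top" or "wrist"; returns a dict with "color" (480x640x3 uint8, red, green, blue), "intrinsics" (3x3 intrinsics, pixels), "pose" (4x4, takes a point from camera to world coordinates). Camera axes: x right, y up, looking along -z (the intrinsics and any distortion apply to the point x, -y, -z); pixel columns grow to the right and rows downward; lengths in m; the calibration is good to about 2 mm. A picture is of the moment at which its call begins. There is no depth.
- env.close_job(): hands the job in; it is judged then, once.
Trained networks look in a picture, given as the dict that the camera call returned (one of the last four; its "shot" number tells which), for a name from the list of things; names that differ only in an ending like _2 or _b are one class to them, and where a whole thing is asked for, a point or a joint stands for the part that bears it (a point fixed in the world has none). Each returns a list of dicts, best first, with "score" (0 to 1); they miss things now and then, are a little off and sometimes report something else, mostly with a low value. They report only what shows in the picture. A call takes as long as a camera call. They do not tell look-alikes from the thing itself.
- spotter.look_for(picture, query): "at" ([column, row] as shares, 0 to 1, of the picture: columns of its width, rows of its height, amid what is visible of it).
The state is a dict: "time_s": time; "q": joint angles; "qvel": joint speeds; "joint_efforts": joint torques, N m; "position": TCP position; "tool_rot": TCP orientation; "ft_force": force on the tool from outside, world axes, zero at the start; "wrist_torque": the same for the moment, N m; "grip_width": finger opening in m; "gripper_force": force on a finger pad.
Only numpy, scipy, OpenCV 4.12 (cv2) and the standard library are available. Lean on these libraries where they do the work, as an engineer would, in place of code of your own. Each camera call takes 0.05 s, during which the arm holds its last target. There are 200 camera calls.

## Working session

There is one attempt and no reset: what is moved stays moved. The work goes in short steps, Python scripts to look and compute and a shell command to move; the robot and the scene stay as the last step left them, time stands still between calls to the robot, and variables do not carry over. Pictures are saved under pics/ and viewed, at most 10 in all, crops included, and the job is handed in when it is done.

```bash
mkdir -p pics; ls
cat > h.py <<'E'
import numpy as np, cv2
from rig import env, optics, spotter
def ray(im,u,v):
    K=np.array(im["intrinsics"]);P=np.array(im["pose"])
    d=np.array([(u-K[0,2])/K[0,0],-(v-K[1,2])/K[1,1],-1.0]);return P[:3,3],P[:3,:3]@d
def onz(im,u,v,z):
    o,d=ray(im,u,v);return o+d*(z-o[2])/d[2]
def proj(im,p):
    K=np.array(im["intrinsics"]);P=np.array(im["pose"])
    c=P[:3,:3].T@(np.array(p)-P[:3,3]);return np.array([K[0,2]+K[0,0]*c[0]/-c[2],K[1,2]-K[1,1]*c[1]/-c[2]])
def save(im,n,crop=None,s=1):
    c=im["color"][:,:,::-1]
    if crop: c=c[crop[1]:crop[3],crop[0]:crop[2]]
    cv2.imwrite("pics/"+n,cv2.resize(c,None,fx=s,fy=s,interpolation=cv2.INTER_CUBIC))
E
python3 - <<'E'
from h import *
for n in("top","scene"):
    im=optics.get_image(n);save(im,n+"0.png");np.save(n+"0.npy",im,allow_pickle=True)
    print(n,np.round(im["pose"],3).tolist(),np.round(im["intrinsics"],1).tolist(),[k for k in im])
    for q in["rest_block","block_edge","end_stop","stop_tab","steel_strip","strip_tip","gauge","needle_tip","tape_measure","square_tube","paint_marker"]:
        print(q,[(round(r["score"],2),int(r["at"][0]*640),int(r["at"][1]*480)) for r in spotter.look_for(im,q)][:4])
print(env.observe())
E
```

```text
pics
top [[0.006, 0.988, -0.154, 0.427], [-1.0, 0.006, 0.001, -0.038], [0.002, 0.154, 0.988, 1.208], [0.0, 0.0, 0.0, 1.0]] [[531.1, 0.0, 323.7], [0.0, 531.1, 239.3], [0.0, 0.0, 1.0]] ['color', 'intrinsics', 'pose', 'shot']
rest_block [(0.86, 371, 259)]
block_edge [(0.66, 371, 258), (0.24, 472, 290)]
end_stop [(0.92, 234, 200), (0.74, 282, 316), (0.63, 369, 202)]
stop_tab [(0.86, 321, 257), (0.84, 230, 201), (0.83, 283, 323)]
steel_strip [(0.72, 370, 267), (0.19, 296, 199)]
strip_tip [(0.89, 371, 268)]
gauge [(0.65, 294, 199)]
needle_tip [(0.97, 297, 198), (0.38, 369, 257), (0.28, 371, 269)]
tape_measure [(0.72, 169, 234), (0.53, 370, 266)]
square_tube [(0.73, 472, 288)]
paint_marker [(0.91, 321, 174)]
scene [[-0.803, 0.448, -0.392, 0.171], [-0.595, -0.62, 0.511, 0.518], [-0.014, 0.644, 0.765, 0.911], [0.0, 0.0, 0.0, 1.0]] [[541.9, 0.0, 321.3], [0.0, 541.9, 242.5], [0.0, 0.0, 1.0]] ['color', 'intrinsics', 'pose', 'shot']
rest_block [(0.67, 372, 237)]
block_edge [(0.71, 374, 237)]
end_stop [(0.94, 313, 202), (0.86, 216, 294), (0.75, 367, 322), (0.61, 329, 252)]
stop_tab [(0.89, 333, 25
[... 448 characters left out ...]
9042e+01, -1.23359572e+01]), 'qvel': array([ 0.01535666,  0.08222926, -0.0265224 , -0.02815094,  0.04586161,
       -0.05005383]), 'joint_efforts': array([-1.01276375e-03, -4.48333955e+01, -2.31462944e+01, -2.15866285e-04,
        5.23901417e-04,  3.17154320e-05]), 'position': array([ 0.1993    , -0.51260514,  0.23131115]), 'tool_rot': array([[ 9.32023021e-01,  3.62399070e-01, -4.99087915e-05],
       [ 3.62399071e-01, -9.32023021e-01,  2.85350326e-05],
       [-3.61750734e-05, -4.46822070e-05, -9.99999998e-01]]), 'ft_force': array([ 0.00900098,  0.6140768 , -0.3175385 ]), 'wrist_torque': array([-0.0191299 , -0.02331543,  0.01309427]), 'gripper_force': 0.0, 'grip_width': 0.08544602773989184}
```

View pics/top0.png

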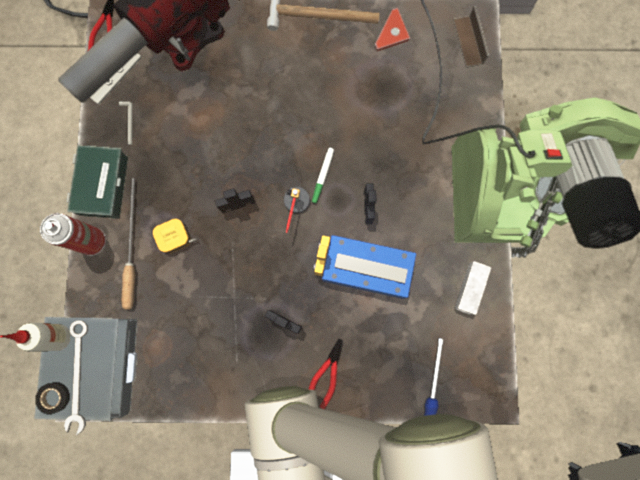

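View pics/scene0.png

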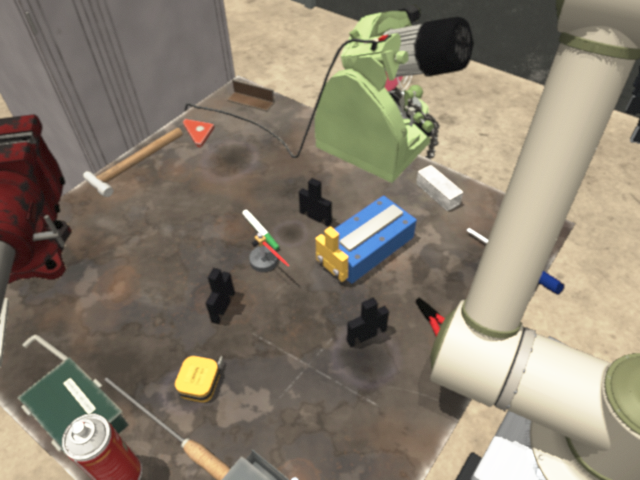

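The yellow hook-on shape at top (321,257) / scene (331,252) hangs on the blue block. The black ones at top (235,200), (282,322) and (370,203) are look-alikes standing loose on the table. The yellow one fits the description. I'll confirm it in one enlarged crop and fit the geometry.

Run:
```python
from h import *
im=np.load("top0.npy",allow_pickle=True).item()
save(im,"crop1.png",(275,165,425,305),5)
c=im["color"];hsv=cv2.cvtColor(c,cv2.COLOR_RGB2HSV)
def m(lo,hi,box):
    k=cv2.inRange(hsv,lo,hi);z=np.zeros_like(k);x0,y0,x1,y1=box;z[y0:y1,x0:x1]=k[y0:y1,x0:x1];return z
def rect(mask,z,n):
    cs,_=cv2.findContours(mask,cv2.RETR_EXTERNAL,cv2.CHAIN_APPROX_NONE);k=max(cs,key=cv2.contourArea)
    pts=np.array([onz(im,u,v,z)[:2] for u,v in k[:,0]],np.float32)*1000
    r=cv2.minAreaRect(pts);print(n,r,cv2.boxPoints(r).tolist(),cv2.boxPoints(cv2.minAreaRect(k)).tolist())
rect(m((100,120,60),(125,255,255),(300,220,430,310)),.06,"block")
rect(m((0,0,150),(180,60,255),(325,245,412,290)),.07,"strip")
rect(m((18,120,120),(35,255,255),(305,225,340,285)),.1,"stop")
r=m((0,150,110),(6,255,255),(275,180,305,245))
ys,xs=np.nonzero(r);print("needle",xs.min(),xs.max(),ys.min(),ys.max()); i=ys.argmax();print(xs[i],ys[i],onz(im,xs[i],ys[i],.07))
```

```text
block ((547.2890014648438, -137.29971313476562), (188.56039428710938, 100.63736724853516), 78.02106475830078) [[478.4980163574219, -219.08311462402344], [576.9439086914062, -239.97061157226562], [616.0799560546875, -55.51631164550781], [517.6340942382812, -34.628814697265625]] [[321.4110107421875, 279.7347106933594], [331.1201171875, 234.65664672851562], [416.60076904296875, 253.06784057617188], [406.89166259765625, 298.1459045410156]]
strip ((542.9322509765625, -140.44342041015625), (155.13705444335938, 31.622634887695312), 77.42910766601562) [[510.6174011230469, -212.71112060546875], [541.48193359375, -219.59371948242188], [575.2470703125, -68.17572021484375], [544.382568359375, -61.293121337890625]] [[333.89703369140625, 266.8361511230469], [337.141357421875, 252.6111602783203], [407.6658935546875, 268.6957092285156], [404.42156982421875, 282.92071533203125]]
stop ((567.3123779296875, -34.327545166015625), (19.872058868408203, 82.63449096679688), 77.84833526611328) [[524.829345703125, -35.343658447265625], [605.6123046875, -52.73823547363281], [609.79541015625, -33.311431884765625], [529.012451171875, -15.916854858398438]] [[312.5411376953125, 272.5646667480469], [321.01171875, 234.44703674316406], [330.2235107421875, 236.49411010742188], [321.7529296875, 274.61175537109375]]
needle 286 295 198 231
286 231 [0.6219641  0.04301958 0.07      ]
```

View pics/crop1.png

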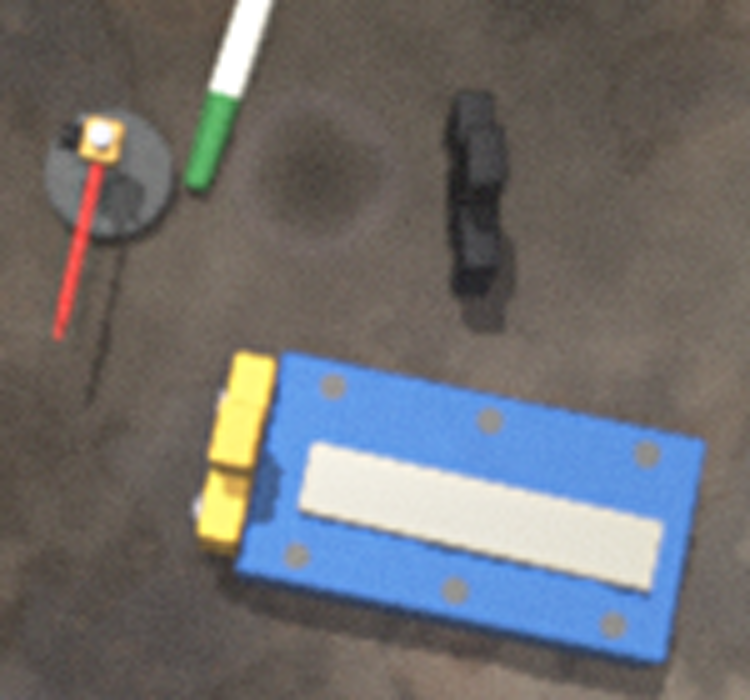

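The crop confirms it: the yellow stop (crop ~(235,450)) hangs on the block's outer end, and the needle tip is at crop (57,338). Next I turn the tool to the block's yaw (77.9°) and go above the tab.

```bash
python3 -m crank '[8.5,0,0,0,-0.1236,8.5,0,0,0,-0.1236,8.5,0,0,0,-0.1236,8.5,0,0,0,-0.1236,8.5,0,0,0,-0.1236,8.5,0,0,0,-0.1236,8.5,0,0,0,-0.1236,8.5,0,0,0,-0.1236]' 60 | tail -c 600
python3 -m crank '[8.5,3.4,1.63,0,0,8.5,3.4,1.63,0,0,8.5,3.4,1.63,0,0,8.5,3.4,1.63,0,0,8.5,3.4,1.63,0,0,8.5,3.4,1.63,0,0,8.5,3.4,1.63,0,0,8.5,3.4,1.63,0,0]' | tail -c 600
python3 -m crank '[8.5,3.4,1.63,0,0,8.5,3.4,1.63,0,0,8.5,3.4,1.63,0,0,8.5,3.4,1.63,0,0,8.5,3.4,1.63,0,0,8.5,3.4,1.63,0,0,8.5,2.5,1.2,0,0,8.5,0,0,0,0]' | tail -c 600
cat >> h.py <<'E'
def tool(p):
    s=env.observe();R=np.array(s["tool_rot"]);d=np.array(p)-s["position"]
    print("t",round(s["time_s"],2),"pos",np.round(s["position"],4),"yaw",round(np.degrees(np.arctan2(R[1,0],R[0,0])),2),"w",round(s["grip_width"],4),"gf",s["gripper_force"],"F",np.round(s["ft_force"],1),"move cm",np.round(R.T@d*100,2))
E
python3 - <<'E'
from h import *
tool([.569,-.035,.095])
obs=[]
for n in("top","scene","wrist"):
    im=optics.get_image(n)
    if n=="wrist": save(im,"w1.png")
    for q in("stop_tab","needle_tip","strip_tip"):
        print(n,q,[(round(r["score"],2),np.round(np.array(r["at"])*[640,480]),np.round(onz(im,r["at"][0]*640,r["at"][1]*480,.116 if q=="stop_tab" else .07),4)) for r in spotter.look_for(im,q)][:4])
E
```

```text
time_s: 1.87
position: [0.1993, -0.5126, 0.2313]
tool_rot: [[0.204, 0.979, -0.0], [0.979, -0.204, -0.0], [-0.0, 0.0, -1.0]]
ft_force: [-0.7, -0.9, -0.7]
grip_width: 0.0847
gripper_force: 0.0
time_s: 2.53
position: [0.3846, -0.2724, 0.2315]
tool_rot: [[0.21, 0.978, 0.0], [0.978, -0.21, -0.0], [-0.0, 0.0, -1.0]]
ft_force: [0.6, -0.4, -0.8]
grip_width: 0.0851
gripper_force: 0.0
time_s: 3.2
position: [0.5412, -0.0694, 0.2311]
tool_rot: [[0.205, 0.979, 0.001], [0.979, -0.205, 0.001], [0.001, 0.001, -1.0]]
ft_force: [-0.1, 0.8, -0.7]
grip_width: 0.085
gripper_force: 0.0
t 3.2 pos [ 0.5412 -0.0694  0.2311] yaw 78.16 w 0.085 gf 0.0 F [-0.1  0.8 -0.7] move cm [ 3.92  2.01 13.61]
top stop_tab [(0.82, array([367., 197.]), array([ 0.6882, -0.1307,  0.116 ])), (0.77, array([232., 204.]), array([0.672 , 0.1534, 0.116 ])), (0.63, array([319., 272.]), array([ 0.5291, -0.0299,  0.116 ])), (0.53, array([399., 276.]), array([ 0.5223, -0.1944,  0.116 ]))]
top needle_tip [(0.75, array([297., 199.]), array([0.6925, 0.0196, 0.07  ]))]
top strip_tip [(0.67, array([471., 290.]), array([ 0.4955, -0.3546,  0.07  ]))]
scene stop_tab [(0.89, array([313., 204.]), array([ 0.6544, -0.0875,  0.116 ])), (0.89, array([369., 323.]), array([0.4067, 0.0818, 0.116 ])), (0.7, array([331., 253.]), array([ 0.5494, -0.0042,  0.116 ])), (0.57, array([217., 294.]), array([0.6578, 0.191 , 0.116 ]))]
scene needle_tip [(0.64, array([263., 256.]), array([0.6757, 0.0525, 0.07  ]))]
scene strip_tip [(0.81, array([367., 228.]), array([ 0.5489, -0.1329,  0.07  ]))]
wrist stop_tab [(0.88, array([343., 172.]), array([ 0.5692, -0.0312,  0.116 ])), (0.85, array([162., 109.]), array([0.4532, 0.0376, 0.116 ])), (0.73, array([491., 249.]), array([ 0.6713, -0.1146,  0.116 ]))]
wrist needle_tip [(0.57, array([468.,  64.]), array([0.685 , 0.0259, 0.07  ]))]
wrist strip_tip [(0.57, array([335., 279.]), array([ 0.5456, -0.1329,  0.07  ]))]
```

View pics/w1.png

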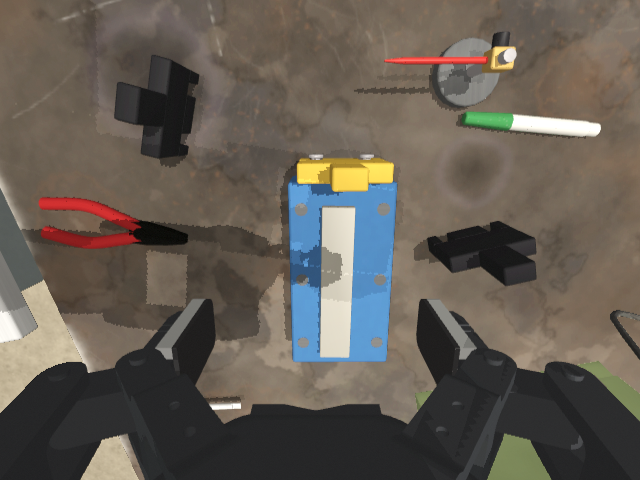

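The wrist picture shows the yellow stop's tab at about (349,178), the block's outer edge from (290,183) to (397,183), the strip tip at (338,207) and the needle tip at (386,61). I'll measure with these.

Run:
```python
from h import *
im=optics.get_image("wrist");save(im,"w2.png",(280,40,520,220),3.3)
e=np.array([.567,-.0444]);a=np.radians(77.9);Y=np.array([np.cos(a),np.sin(a)]);X=np.array([Y[1],-Y[0]])
def b(p):d=p[:2]-e;return np.round([d@X*1000,d@Y*1000],1)
for n,u,v,z in(("eL",290,183,.06),("eR",397,183,.06),("iL",293,361,.06),("iR",386,361,.06),("sL",322,207,.07),("sR",355,207,.07),("siL",320,357,.07),("siR",350,357,.07),("needle",386,61,.07),("tabTL",331,166,.13),("tabTR",368,166,.13)):
    p=onz(im,u,v,z);print(n,np.round(p,4),b(p))
for y0 in(1.5,18.5):print([np.round(proj(im,[*(e+X*x+Y*y0),.13])) for x in(-13,13) for e in [e] ] if 0 else [np.round(proj(im,[*(e+X*x/1000+Y*y0/1000),.13])).tolist() for x in(-13,13)])
tool([.569,-.035,.095])
```

```text
eL [ 0.5238 -0.0366  0.06  ] [-43.9  -1.5]
eR [ 0.6182 -0.0568  0.06  ] [52.6 -1.4]
iL [ 0.484  -0.2192  0.06  ] [ -44.5 -188.3]
iR [ 0.58   -0.2397  0.06  ] [  53.6 -188.3]
sL [ 0.5478 -0.0622  0.07  ] [-15.1 -21.4]
sR [ 0.5765 -0.0684  0.07  ] [ 14.3 -21.4]
siL [ 0.5142 -0.2134  0.07  ] [ -16.2 -176.3]
siR [ 0.544  -0.2198  0.07  ] [  14.3 -176.3]
needle [0.6214 0.0423 0.07  ] [35.1 96.2]
tabTL [ 0.561  -0.0236  0.13  ] [-10.2  19.1]
tabTR [ 0.5861 -0.029   0.13  ] [15.4 19.1]
[[327.0, 191.0], [364.0, 191.0]]
[[327.0, 167.0], [365.0, 167.0]]
t 3.85 pos [ 0.5391 -0.0733  0.2314] yaw 77.88 w 0.0849 gf 0.0 F [-0.2  0.2 -0.3] move cm [ 4.38  2.11 13.64]
```

View pics/w2.png

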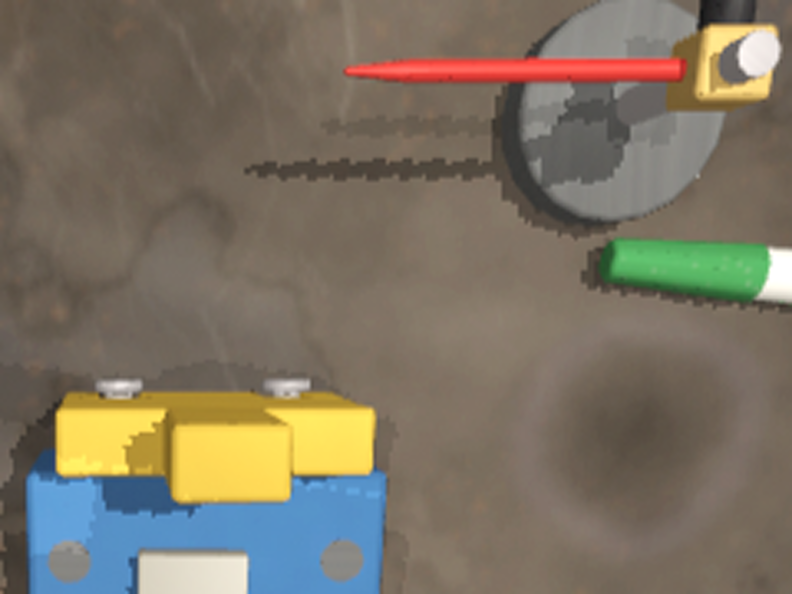

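```bash
python3 -m crank '[8.5,2.2,1.2,0,0,8.5,2.1,1.2,0,0,8.5,0,0,2,0,8.5,0,0,2,0,8.5,0,0,2,0,8.5,0,0,1.5,0,8.5,0,0,0,0,8.5,0,0,0,0]' | head -2
python3 - <<'E'
from h import *
tool([.572,-.036,.095])
im=optics.get_image("wrist");save(im,"w3.png")
E
```

```text
time_s: 4.52
position: [0.5716, -0.0361, 0.1563]
t 4.52 pos [ 0.5716 -0.0361  0.1563] yaw 77.89 w 0.0849 gf 0.0 F [ 1.1 -0.6  0.6] move cm [0.02 0.04 6.13]
```

View pics/w3.png

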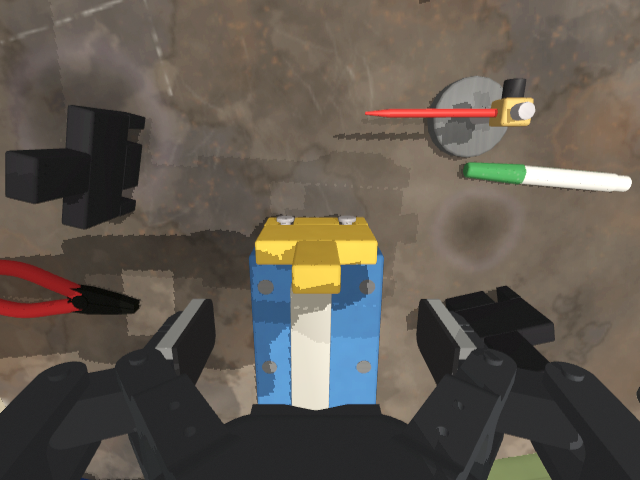

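The tab (317,270) is centred between the fingers. I descend and close on it.

```bash
python3 -m crank '[8.5,0,0,1.8,0,8.5,0,0,1.8,0,8.5,0,0,1.5,0,8.5,0,0,1,0,8.5,0,0,0,0,2,0,0,0,0,2,0,0,0,0,2,0,0,0,0]' 60
python3 -m crank '[2,0,0,0,0,2,0,0,0,0,2,0,0,0,0,2,0,0,0,0,2,0,0,0,0,2,0,0,0,0,2,0,0,0,0,2,0,0,0,0]'
```

```text
time_s: 5.23
position: [0.5722, -0.0362, 0.0965]
tool_rot: [[0.21, 0.978, 0.002], [0.978, -0.21, -0.001], [-0.0, 0.002, -1.0]]
ft_force: [0.7, -0.8, -0.6]
grip_width: 0.0511
gripper_force: 0.0
time_s: 5.9
position: [0.5719, -0.0361, 0.096]
tool_rot: [[0.21, 0.978, 0.001], [0.978, -0.21, -0.0], [-0.0, 0.001, -1.0]]
ft_force: [-1.4, -0.1, 6.4]
grip_width: 0.0251
gripper_force: 58.7
```

```bash
python3 -m crank '[2,0,0,-0.5,0,2,0,0,-0.8,0,2,0,0,-0.8,0,2,0,0,-0.8,0,2,0,0,-0.8,0,2,0,0,-0.8,0,2,0,0,-0.8,0,2,0,0,-0.8,0]'
python3 -m crank '[2,0,0,-1.5,0,2,0,0,-2,0,2,0,0,-1.5,0,2,0,0,0,0,2,0,0,0,0,2,0,0,0,0,2,0,0,0,0,2,0,0,0,0]'
python3 - <<'E'
from h import *
tool([.540,.150,.081])
im=optics.get_image("scene");save(im,"s2.png",(200,130,440,330),3.2)
E
```

```text
time_s: 6.57
position: [0.5717, -0.0361, 0.1572]
tool_rot: [[0.21, 0.978, 0.0], [0.978, -0.21, -0.0], [-0.0, 0.0, -1.0]]
ft_force: [0.3, -0.1, -2.4]
grip_width: 0.025
gripper_force: 59.0
time_s: 7.23
position: [0.5713, -0.036, 0.2053]
tool_rot: [[0.21, 0.978, -0.002], [0.978, -0.21, 0.001], [0.0, -0.002, -1.0]]
ft_force: [-0.0, 0.1, -2.1]
grip_width: 0.0254
gripper_force: 59.3
t 7.23 pos [ 0.5713 -0.036   0.2053] yaw 77.9 w 0.0254 gf 59.334397315979004 F [-0.   0.1 -2.1] move cm [17.53 -6.94 12.45]
```

View pics/s2.png

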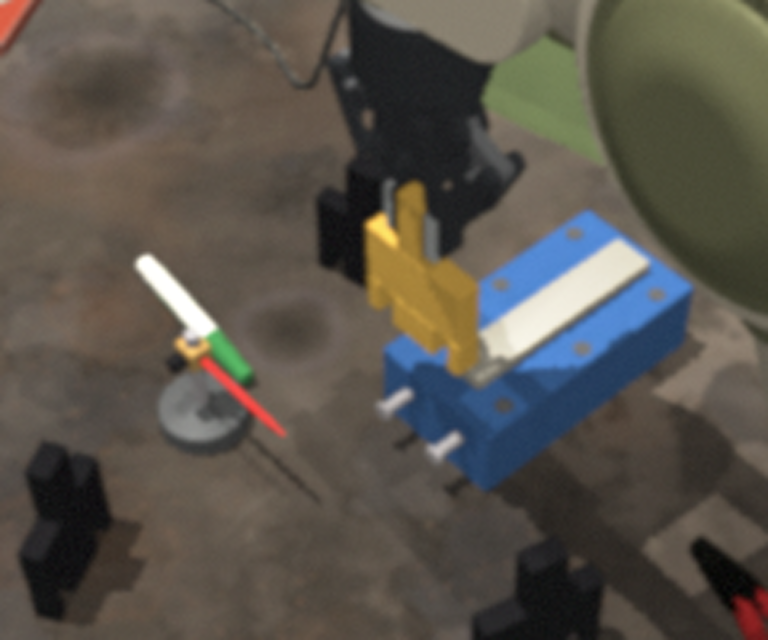

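Stop is off the pins and held level. I carry it out clear of everything and set it down.

```bash
python3 -m crank '[2,1.5,-0.7,0,0,2,2.6,-1.2,0,0,2,3.2,-1.5,0,0,2,3.2,-1.5,0,0,2,3.2,-1.5,0,0,2,2.6,-1.2,0,0,2,1.6,-0.7,0,0,2,0.8,-0.4,0,0]' |head -2
python3 -m crank '[2,0,0,1,0,2,0,0,2,0,2,0,0,2.5,0,2,0,0,2.5,0,2,0,0,1.5,0,2,0,0,0.8,0,2,0,0,0.5,0,2,0,0,0,0]' |head -2
python3 - <<'E'
from h import *
tool([.525,.165,.081])
E
```

```text
time_s: 7.95
position: [0.525, 0.1672, 0.206]
time_s: 8.62
position: [0.5259, 0.1646, 0.0979]
t 8.62 pos [0.5259 0.1646 0.0979] yaw 77.87 w 0.0252 gf 59.17127966880798 F [ 0.5  0.4 -2.8] move cm [ 0.02 -0.09  1.69]
```

```bash
python3 -m crank '[2,0,0,0.4,0,2,0,0,0.4,0,2,0,0,0.3,0,2,0,0,0.2,0,2,0,0,0.1,0,2,0,0,0.1,0,2,0,0,0,0,2,0,0,0,0]'
python3 -m crank '[2,0,0,0.1,0,2,0,0,0.05,0,2,0,0,0.05,0,2,0,0,0,0,2,0,0,0,0,2,0,0,0,0,2,0,0,0,0,2,0,0,0,0]'
```

```text
time_s: 9.28
position: [0.5259, 0.165, 0.0834]
tool_rot: [[0.21, 0.978, 0.0], [0.978, -0.21, 0.0], [0.0, 0.0, -1.0]]
ft_force: [-0.1, -0.4, -2.0]
grip_width: 0.0256
gripper_force: 59.2
time_s: 9.95
position: [0.5258, 0.165, 0.0814]
tool_rot: [[0.21, 0.978, 0.0], [0.978, -0.21, 0.0], [0.0, 0.0, -1.0]]
ft_force: [0.5, 0.0, -2.7]
grip_width: 0.0253
gripper_force: 59.2
```

```bash
python3 -m crank '[2,0,0,0.08,0,2,0,0,0.08,0,2,0,0,0,0,2,0,0,0,0,2,0,0,0,0,2,0,0,0,0,2,0,0,0,0,2,0,0,0,0]'
```

```text
time_s: 10.62
position: [0.5259, 0.1651, 0.0801]
tool_rot: [[0.21, 0.978, 0.001], [0.978, -0.21, 0.0], [0.0, 0.0, -1.0]]
ft_force: [-2.4, -0.4, 4.5]
grip_width: 0.025
gripper_force: 60.0
```

Touching (Fz up by 7 N). Release and rise.

```bash
python3 -m crank '[5,0,0,0,0,5,0,0,0,0,5,0,0,0,0,5,0,0,0,0,5,0,0,-1,0,5,0,0,-2,0,5,0,0,-3,0,5,0,0,-3,0]' 20
python3 - <<'E'
from h import *
a=np.radians(77.9);Y=np.array([np.cos(a),np.sin(a)]);X=np.array([Y[1],-Y[0]]);e=np.array([.567,-.0444])+.0044*X-.0014*Y
c=e+X*-.0048+Y*(-.020-.0775);print("strip centre",c)
tool([*c,.10])
im=optics.get_image("top");save(im,"t2.png",(200,150,420,310),3.5)
E
```

```text
time_s: 11.28
position: [0.5254, 0.165, 0.1711]
tool_rot: [[0.21, 0.978, -0.001], [0.978, -0.21, -0.0], [-0.0, -0.001, -1.0]]
ft_force: [0.5, -0.2, -0.4]
grip_width: 0.0502
gripper_force: 0.0
strip centre [ 0.54587761 -0.14101891]
t 11.28 pos [0.5254 0.165  0.1711] yaw 77.9 w 0.0502 gf 0.0 F [ 0.5 -0.2 -0.4] move cm [-29.49   8.42   7.11]
```

View pics/t2.png

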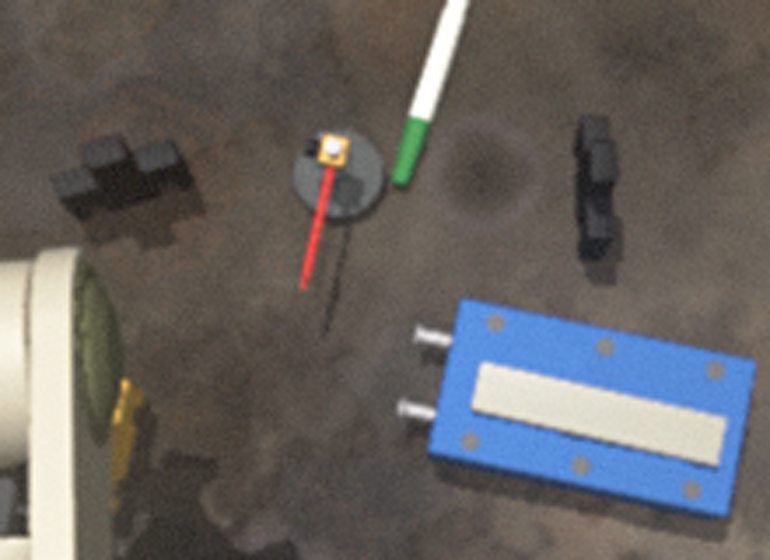

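The stop (crop ~(125,430), yellow) stands clear of everything and the strip is undisturbed. Next I move above the strip's middle.

```bash
python3 -m crank '[5,-2.5,0.7,0,0,5,-4,1.15,0,0,5,-4,1.15,0,0,5,-4,1.15,0,0,5,-4,1.15,0,0,5,-4,1.15,0,0,5,-4,1.15,0,0,5,-3,0.8,0,0]' |head -2
python3 -m crank '[5,0,0,1,0,5,0,0,1.5,0,5,0,0,1.5,0,5,0,0,1,0,5,0,0,0,0,5,0,0,0,0,5,0,0,0,0,5,0,0,0,0]' |head -2
python3 - <<'E'
from h import *
im=optics.get_image("wrist");save(im,"w4.png")
top=optics.get_image("top")
tool([.5459,-.141,.062])
E
```

```text
time_s: 12.0
position: [0.546, -0.1443, 0.1703]
time_s: 12.67
position: [0.5465, -0.141, 0.1207]
t 12.77 pos [ 0.5464 -0.141   0.1204] yaw 77.91 w 0.0501 gf 0.0 F [ 0.9  0.8 -0.2] move cm [-0.01 -0.05  5.84]
```

View pics/w4.png

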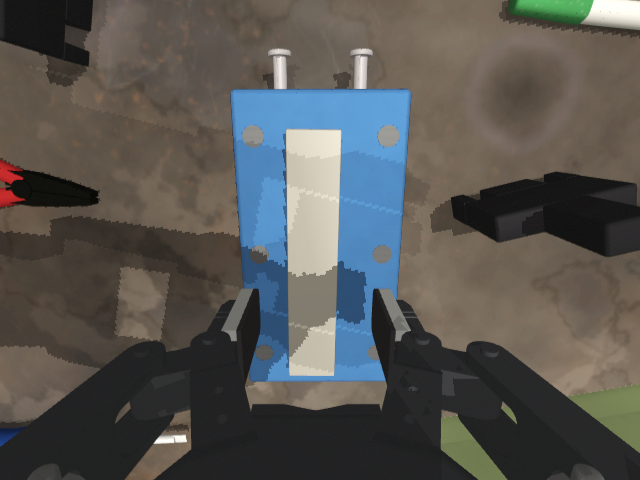

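The strip (top edge 287–341 at row 129) lies midway between the fingers (mid ~317). I narrow the opening and descend with a guard on the force.

```bash
python3 -m crank '[4.2,0,0,1.5,0,4.2,0,0,1.5,0,4.2,0,0,1.2,0,4.2,0,0,0.6,0,4.2,0,0,0.3,0,4.2,0,0,0.2,0,4.2,0,0,0,0,4.2,0,0,0,0]'
python3 -m crank '[4.2,0,0,0.1,0,4.2,0,0,0.1,0,4.2,0,0,0.1,0,4.2,0,0,0,0,4.2,0,0,0,0,4.2,0,0,0,0,4.2,0,0,0,0,4.2,0,0,0,0]'
```

```text
time_s: 13.43
position: [0.5464, -0.1412, 0.0673]
tool_rot: [[0.21, 0.978, 0.001], [0.978, -0.21, -0.0], [-0.0, 0.001, -1.0]]
ft_force: [0.6, -0.7, -0.2]
grip_width: 0.0419
gripper_force: 0.0
time_s: 14.1
position: [0.5461, -0.141, 0.0638]
tool_rot: [[0.21, 0.978, 0.0], [0.978, -0.21, -0.0], [-0.0, 0.0, -1.0]]
ft_force: [-0.6, 1.0, -0.1]
grip_width: 0.0421
gripper_force: 0.0
```

```bash
python3 -m crank '[3.5,0,0,0,0,3.5,0,0,0,0,3.5,0,0,0,0,3.5,0,0,0.1,0,3.5,0,0,0,0,3.5,0,0,0,0,3.5,0,0,0,0,3.5,0,0,0,0]' | grep -v rot
python3 -m crank '[3.5,0,0,0.1,0,3.5,0,0,0.05,0,3.5,0,0,0,0,3.5,0,0,0,0,3.5,0,0,0,0,3.5,0,0,0,0,3.5,0,0,0,0,3.5,0,0,0,0]' | grep -v rot
```

```text
time_s: 14.77
position: [0.5461, -0.1411, 0.0627]
ft_force: [-0.6, 0.0, 0.6]
grip_width: 0.0348
gripper_force: 0.0
time_s: 15.43
position: [0.5461, -0.1411, 0.0613]
ft_force: [-0.3, -0.6, 0.2]
grip_width: 0.0353
gripper_force: 0.0
```

```bash
python3 -m crank '[3.5,0,0,0.1,0,3.5,0,0,0,0,3.5,0,0,0,0,3.5,0,0,0,0,3.5,0,0,0,0,3.5,0,0,0,0,3.5,0,0,0,0,3.5,0,0,0,0]' | grep -v rot
python3 -m crank '[3.5,0,0,0.1,0,3.5,0,0,0,0,3.5,0,0,0,0,3.5,0,0,0,0,3.5,0,0,0,0,3.5,0,0,0,0,3.5,0,0,0,0,3.5,0,0,0,0]' | grep -v rot
python3 -m crank '[3.5,0,0,0.1,0,3.5,0,0,0,0,3.5,0,0,0,0,3.5,0,0,0,0,3.5,0,0,0,0,3.5,0,0,0,0,3.5,0,0,0,0,3.5,0,0,0,0]' | grep -v rot
```

```text
time_s: 16.1
position: [0.5461, -0.141, 0.0602]
ft_force: [0.2, 0.5, 0.5]
grip_width: 0.0347
gripper_force: 0.0
time_s: 16.77
position: [0.5461, -0.1411, 0.0592]
ft_force: [0.2, -0.5, 0.2]
grip_width: 0.0352
gripper_force: 0.0
time_s: 17.43
position: [0.5461, -0.1411, 0.0591]
ft_force: [-2.8, 1.2, 8.2]
grip_width: 0.0353
gripper_force: 4.2
```

Contact with the block at TCP z ≈ 0.059. I back off slightly and grip the strip.

```bash
python3 -m crank '[3.5,0,0,-0.27,0,3.5,0,0,0,0,2.5,0,0,0,0,2.5,0,0,0,0,2.5,0,0,0,0,2.5,0,0,0,0,2.5,0,0,0,0,2.5,0,0,0,0]' 80 | grep -v rot
python3 - <<'E'
from h import *
im=optics.get_image("wrist")
for z in(5,):
    g=im["color"];save(im,"w5.png",(200,60,440,400),1.6)
tool([.5461,-.141,.06])
E
```

```text
time_s: 18.1
position: [0.546, -0.141, 0.0615]
ft_force: [-3.5, 1.0, 6.9]
grip_width: 0.0273
gripper_force: 79.1
t 18.15 pos [ 0.546  -0.141   0.0615] yaw 77.89 w 0.0272 gf 79.14733171463013 F [-1.9  1.1  8.1] move cm [0.   0.01 0.15]
```

View pics/w5.png

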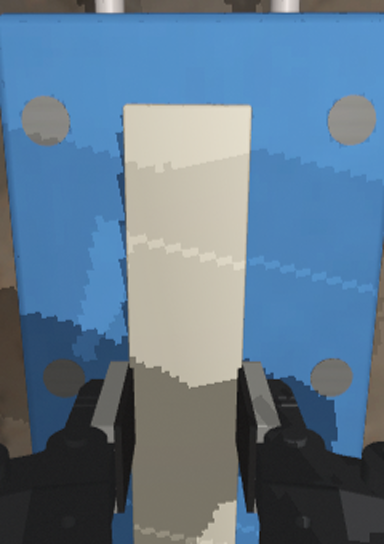

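The strip is gripped at its sides near mid-length, still square on the block. Slide ~100 mm, then measure.

```bash
python3 -m crank '[2.5,0.4,0,-0.05,0,2.5,0.8,0.05,0,0,2.5,0.8,0.05,0,0,2.5,0.8,0.05,0,0,2.5,0.8,0.05,0,0,2.5,0.8,0,0,0,2.5,0.5,0,0,0,2.5,0,0,0,0]' | grep -v rot
python3 -m crank '[2.5,0.4,0,0,0,2.5,0.8,0,0,0,2.5,0.8,0,0,0,2.5,0.8,0,0,0,2.5,0.8,0,0,0,2.5,0.8,0,0,0,2.5,0.5,0,0,0,2.5,0,0,0,0]' | grep -v rot
python3 - <<'E'
from h import *
tool([.5461,-.141,.0615])
im=optics.get_image("wrist");save(im,"w6.png",(200,0,440,180),3.3)
E
```

```text
time_s: 18.82
position: [0.5588, -0.0918, 0.0615]
ft_force: [2.8, 3.8, 3.6]
grip_width: 0.0277
gripper_force: 79.5
time_s: 19.48
position: [0.5687, -0.0448, 0.0615]
ft_force: [0.4, 2.3, 4.8]
grip_width: 0.0275
gripper_force: 79.6
t 19.48 pos [ 0.5687 -0.0448  0.0615] yaw 77.92 w 0.0275 gf 79.5672869682312 F [0.4 2.3 4.8] move cm [-9.88 -0.2  -0.01]
```

View pics/w6.png

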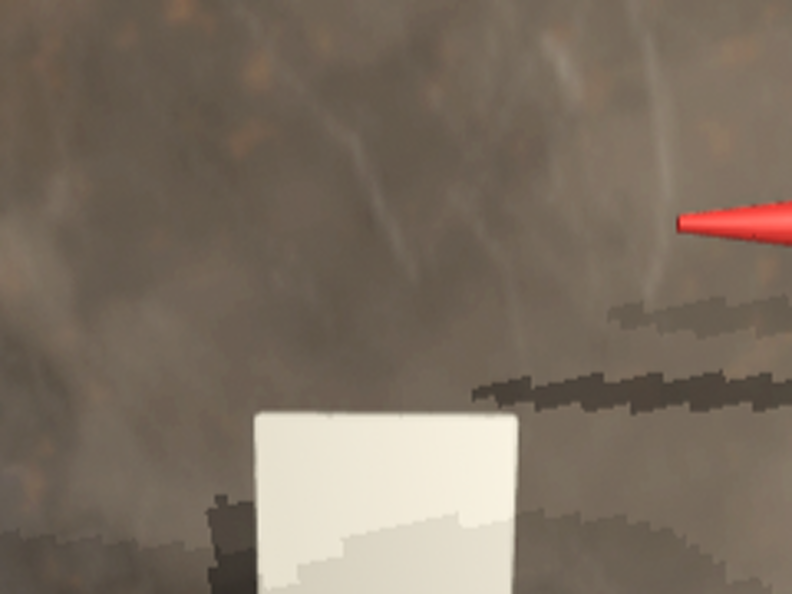

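That view shows the strip's end at crop row 412 (image (317,124.8)) and the needle tip at crop (678,223) (image (405.5,67.6)). My picture allowance is used up (one over, in fact), so from here I measure numerically by colour segmentation.

```bash
cat >> h.py <<'E'
def gap():
    im=optics.get_image("wrist");hsv=cv2.cvtColor(im["color"],cv2.COLOR_RGB2HSV)
    r=cv2.inRange(hsv,(0,170,90),(6,255,255));r[:,:330]=0;r[200:]=0
    ys,xs=np.nonzero(r);u=xs.min();v=ys[xs<=u+2].mean()
    w=cv2.inRange(hsv,(10,0,175),(40,60,255))[:, 295:340]
    rows=np.nonzero((w>0).mean(1)>.6)[0];t=rows.min()
    cols=np.nonzero(cv2.inRange(hsv,(10,0,175),(40,60,255))[t+3,230:400])[0]+230
    n=onz(im,u,v,.07);s=onz(im,cols.mean(),t,.07);R=np.array(env.observe()["tool_rot"])
    print("needle px",u,v,"tip",cols.min(),cols.max(),t,"needle - tip in tool axes mm",np.round(R.T@(n-s)*1000,1))
E
python3 - <<'E'
from h import *
tool([.5461,-.141,.0615]);gap()
im=optics.get_image("wrist");d=onz(im,405.5,67.6,.07)-onz(im,317,124.8,.07);print(np.array(env.observe()["tool_rot"]).T@d*1000)
E
```

```text
t 19.53 pos [ 0.5687 -0.0448  0.0615] yaw 77.91 w 0.0274 gf 79.56802010536194 F [1.8 3.2 5.1] move cm [-9.88 -0.2  -0.01]
needle px 405 67.36363636363636 tip 277 356 125 needle - tip in tool axes mm [19.3 31.2  0. ]
[19.20675549 31.19411564  0.04510164]
```

```bash
python3 -m crank '[2.5,0.3,0,0,0,2.5,0.4,0,0,0,2.5,0.4,0,0,0,2.5,0.4,0,0,0,2.5,0.3,0,0,0,2.5,0.1,0,0,0,2.5,0,0,0,0,2.5,0,0,0,0]' | grep -v rot
python3 -m crank '[2.5,0,0,0,0,2.5,0,0,0,0,2.5,0,0,0,0,2.5,0,0,0,0,2.5,0,0,0,0,2.5,0,0,0,0,2.5,0,0,0,0,2.5,0,0,0,0]' | grep -v rot
python3 - <<'E'
from h import *
tool([.5461,-.141,.0615]);gap()
im=optics.get_image("top")
hsv=cv2.cvtColor(im["color"],cv2.COLOR_RGB2HSV)
k=cv2.inRange(hsv,(18,120,100),(35,255,255));k[:, :200]=0
ys,xs=np.nonzero(k);print("yellow",len(xs),np.median(xs),np.median(ys))
sel=(abs(xs-np.median(xs))<40)&(abs(ys-np.median(ys))<40)
print(onz(im,xs[sel].mean(),ys[sel].mean(),.08))
print([(round(r["score"],2),np.round(onz(im,r["at"][0]*640,r["at"][1]*480,.05),3)) for r in spotter.look_for(im,"end_stop")])
s=optics.get_image("scene");print([(round(r["score"],2),np.round(onz(s,r["at"][0]*640,r["at"][1]*480,.05),3)) for r in spotter.look_for(s,"end_stop")])
E
```

```text
time_s: 20.3
position: [0.5725, -0.0268, 0.0613]
ft_force: [-0.1, -1.2, 2.8]
grip_width: 0.0273
gripper_force: 79.3
time_s: 20.97
position: [0.5725, -0.0269, 0.0613]
ft_force: [-0.7, 1.3, 1.3]
grip_width: 0.0273
gripper_force: 79.2
t 20.97 pos [ 0.5725 -0.0269  0.0613] yaw 77.9 w 0.0273 gf 79.16744112968445 F [-0.7  1.3  1.3] move cm [-11.71  -0.19  -0.02]
needle px 402 122.3076923076923 tip 277 356 125 needle - tip in tool axes mm [ 1.  31.4 -0. ]
yellow 532 229.0 275.0
[0.522606   0.16257772 0.08      ]
[(0.7, array([0.693, 0.162, 0.05 ])), (0.69, array([0.522, 0.171, 0.05 ]))]
[(0.83, array([0.428, 0.046, 0.05 ])), (0.72, array([0.528, 0.167, 0.05 ])), (0.63, array([0.699, 0.163, 0.05 ]))]
```

```bash
python3 -c "
from rig import env
print(env.close_job())"
```

```text
the job is handed in; nothing more can be done
None
```

The job is handed in: the yellow stop stands let go on the table, about 0.21 m from the block's edge. The strip is held flat on the block with its end about 1 mm short of the needle by the wrist camera. I viewed 11 pictures, one over the limit of 10, and the hand-in gave no pass or fail.

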